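Load, clamp and switch on a mulling kettle

TASK

Get the mulling kettle ready: put every spice capsule from the wooden board into the kettle, lay the lid on so that it sits flat on the rim, and swing the yoke fully over it. Then turn the black clamp knob clockwise until its clutch first slips on the screw, and stop there (no more than about a sixth of a turn of slip), so that the gasket is tight but not crushed. Only then turn the selector dial to the yellow mark; leave the red cups standing where they are.

Things in the scene. Friction and masses are not known exactly. Their poses are not given: they have to be found in the camera images.
- mouth (a point): Centre of the kettle's mouth in the plane of its rim, 135 mm above the table. Fixed steel pot, outer diameter 170 mm, inner 160; its sieve floor lies 62 mm below the rim. x points from the machine's front (robot side) to its back, z up; the machine may be yawed. The yoke post is on the -y side; the control deck on the -x side, from 94 to 206 mm off, 190 mm wide, top 66 mm above the table.
- cap1_c (a point): Centre of spice capsule 1, half-way up: perforated steel cylinder, diameter 35 mm, with an orange rounded-square cap of 36 by 36 by 13 mm on top; 46 mm tall in all, 60 g. z runs from foot to cap; x and y are square to the cap's sides. Two to four capsules are present, standing on a wooden board 12 mm thick. In the kettle they may stand or lie.
- cap2_c (a point): Centre of spice capsule 2, the same.
- cap3_c (a point): Centre of spice capsule 3, the same.
- cap4_c (a point): Centre of spice capsule 4, the same.
- lid_c (a point): Middle of the lid's central steel boss, where it is grasped (diameter 30 mm, 30 mm tall). The lid is a steel disc, diameter 184 mm, 8 mm thick, its upper face 15 mm below this point; below it an orange gasket plug, diameter 146 mm, 10 mm deep, drops into the mouth. This point is 33 mm up when the lid lies on the table, 23 mm above the rim when seated. z is the lid's axis. 400 g.
- post (a point): Axis of the yoke's post, at the mid-height of the yoke bar, 215 mm above the table, 145 mm from the kettle's axis. The yoke swings about this vertical axis. Its x and y axes are those of the machine.
- yoke_bar (a point): Point on the yoke bar 60 mm from the post's axis, at mid-height of the bar. The bar is steel, 20 mm wide and 20 mm tall; this frame's x axis lies along the bar, pointing towards the post, z up. The clamp screw is at the bar's far end, 145 mm from the post.
- yoke (a joint): Swing of the yoke about its post, rad: 0 when the bar points to the front of the machine (parked), growing clockwise seen from above; 1.571 at its stop, with the screw over the middle of the kettle. Stays where it is left; needs about 0.15 N m.
- knob_grip (a point): Centre of the clamp knob, on its axis half-way up: black, round, knurled, diameter 36 mm, 31 mm tall, above the far end of the yoke. It sinks 2 mm for each rad the screw turns. The red line on its top and side and the red tick on the screw's white collar (diameter 33 mm, 1 mm below the knob) stand in line until the clutch slips.
- screw (a joint): Turns of the clamp screw, rad, growing clockwise seen from above as it goes down, 2 mm for each rad. At 0 the foot is 12 mm above a seated lid's boss; it starts at 0.5 to 2.5, the foot reaches the boss at about 6, and the screw ends at 7.2 if there is no lid. Turning takes 0.10 N m; it stays where it is left.
- clutch (a joint): Slip of the knob on the screw, rad, clockwise positive: 0 until the drag clutch slips, which it does at 0.16 N m, when the foot bears on the lid with about 30 N. It turns on at the same torque after that. It keeps what it has slipped.
- foot: Round steel foot of the clamp screw, diameter 32 mm; origin at the centre of its underside. It does not turn with the screw.
- dial_grip (a point): Centre of the selector dial's bar grip, on its axis, 5 mm below the bar's top. Black bar, 12 mm thick, 44 long, 27 tall, on a skirt of diameter 48 mm whose top is 21 mm below this point. y lies along the bar towards its white pointer end, z up. On the front deck; coloured marks 45 degrees apart, clockwise from the left: white (off), blue, green, yellow (mulling), red (boil).
- dial (a joint): Angle of the selector dial, rad, clockwise from above: 0 white, 0.785 blue, 1.571 green, 2.356 yellow, 3.142 red. It clicks into a detent at each mark and needs about 0.12 N m to leave one.
- cup_a_c (a point): Centre of a red paper cup, diameter 72 mm, 84 mm tall, left of the machine. Leave alone.
- cup_b_c (a point): Centre of another such cup, right of the machine. Leave alone.

How it is judged:
On the way, in this order (a step that is already met when the one before it is completed fails the run):
1. every spice capsule is in the kettle, below the rim (horizontal distance between each of cap1_c, cap2_c, cap3_c, cap4_c and mouth below 0.075 m and z of cap1_c in the frame of mouth between -0.07 and -0.02 m and z of cap2_c in the frame of mouth between -0.07 and -0.02 m and z of cap3_c in the frame of mouth between -0.07 and -0.02 m and z of cap4_c in the frame of mouth between -0.07 and -0.02 m), for 0.2 s.
2. the lid sits flat on the rim (all of step 1 and horizontal distance between lid_c and mouth below 0.012 m and z of lid_c in the frame of mouth between 0.018 and 0.027 m and angle between lid_c's own z axis and vertical below 0.05 rad), for 0.2 s.
3. the yoke is swung fully over the lid (horizontal distance between lid_c and mouth below 0.012 m and z of lid_c in the frame of mouth between 0.018 and 0.027 m and angle between lid_c's own z axis and vertical below 0.05 rad and value of joint yoke above 1.48 rad), for 0.2 s.
4. the clamp screw is down on the lid and its clutch has just slipped (all of step 3 and value of joint clutch between 0.1 and 1.1 rad and contact force between foot and lid above 8 N), for 0.2 s.
5. the dial is at the yellow mark (value of joint dial between 2.136 and 2.576 rad), for 0.2 s.
At the end, for the whole second after the job is handed in: Every capsule present is inside the kettle below the rim; the lid is centred on the rim within 12 mm and flat; the yoke is at its stop within 0.09 rad; the foot bears on the lid with more than 8 N and the clutch has slipped between 0.1 and 1.1 rad; the dial is within 0.22 rad of the yellow mark (all of step 1 and all of step 4 and all of step 5); the robot touches nothing.
It fails at once if the clutch is made to slip on by more than about a sixth of a turn (value of joint clutch above 1.1 rad).
It fails at once if a red cup is disturbed (moved more than 40 mm) (distance of any of cup_a_c, cup_b_c from where it was at the start of the episode above 0.04 m).
Of cap1, cap2, cap3, cap4 only 2 to 4 are there at a start; the rules pass over those that are not, and their reading is None.
At some moment in a run one of cap1, cap2, cap3, cap4 may be knocked a few centimetres aside while the robot is not near it.
Once in a run the grip may slacken for a moment while it holds something.
It also fails if it takes over 210 s, if anything falls off the work surface, if the arm or the gripper's body presses on something with over 40 N, if the wrist force passes 120 N, or if a joint passes its speed limit or range.

ROBOT

A 7-joint arm with a two-finger parallel gripper is mounted at the origin on the work surface. World frame = base frame: x ahead of the robot, y to its left, z up, the work surface at z = 0. Lengths are in m, angles in rad, forces in N, time in s.
With the tool pointing down it reaches from about 0.35 to 0.9 m from the base axis. Payload 19.9 kg.
Tool frame: the origin (TCP) lies midway between the tips of the shut fingers; the grasp point (between the pads) lies 19 mm behind it (ctrl.pinch_z is the distance from the TCP to the grasp point, in m); x points along the fingers, y is the direction in which the jaws open and shut, and the axes are right-handed (so a half turn about x gives the same grasp; the last joint's range is limited). The gripper opens to 85 mm and grips with 20 to 120 N. Pads are 22 mm wide; open, the fingers measure 114 mm over their backs; the gripper's body (76 mm by 85 mm) begins 54 mm behind the grasp point. The pads swing forward as they close: fully open they stand 13 mm farther back than shut.
Start: joints at [-1.373, 0.417, -0.01, 1.614, 0.005, 1.111, -0.053], TCP at [0.148, 0.607, 0.231] pointing down, gripper open.
Joint ranges: [-2.81, 2.81], [-0.39, 2.02], [-1.27, 1.25], [0.06, 2.57], [-1.19, 4.33], [0.19, 2], [-2.82, 2.82]. Speed limits (rad/s): [1.89, 1.89, 2.39, 2.39, 3.01, 3.01, 3.01].

INTERFACE

Orientations are given as a unit quaternion [x, y, z, w].
In Python, from workcell import sense, vision, order, ctrl gives the robot as it stands.
- The arm moves only by the shell command python3 -m pendant 'ROWS'. ROWS is JSON, a list of rows, each a list of 3 entries, a list of its own where there are three numbers: the turn, a rotation vector about the tool's x, y, z in rad, then the shift along the tool's x, y, z in m, then the finger opening in m, from 0 to 0.0854. A call has exactly 5 rows; each row is the pose to reach, as a shift and turn from the pose commanded when the call began, along the tool's axes at that moment; what a row does not reach only later rows make up. A row lasts 1/10 s, in which the tool goes at most 50 mm and 8.59 degrees, less where a joint would pass 70% of its speed; a pose out of reach is approached as far as the arm can. A call with a gripper value outside its range is refused whole. The fingers move at their own pace and stop on an object; the grip force is fixed at half the most. Time passes only in rows, so rows that repeat a pose let the fingers close, or fill a call up. It gives the time, the measured TCP pose, the force and the opening at its end, in the units of the state.
- sense(): the state, without advancing time (a new reading comes with each control period).
- vision.get_image(name): name is "scene" or "side" or "wrist"; returns the picture (420x560x3 uint8, blue, green, red); there is no depth.
- vision.camera_model(name): a dict with "fx", "fy", "cx", "cy" (pixels), "extrinsics" (4x4, takes a point from camera to world coordinates); the wrist camera has in their place "mount" (4x4, takes a point from camera to tool coordinates, whose origin is the TCP and whose axes are the tool frame's). Camera axes: x right, y down, z forward; pixel columns grow to the right and rows downward; lengths in m; the calibration is good to about 2 mm. A picture is of the moment at which its call begins: read the wrist's pose just before it. camera_model takes no time and is no camera call.
- order.hand_in(): hands the job in, once; it reports no verdict.
The state is a dict: "time": time; "joint_pos": joint angles; "joint_vel": joint speeds; "joint_efforts": joint torques, N m; "position": TCP position; "tcp_rot": TCP orientation; "wrist_force": force on the tool from outside, world axes, zero at the start; "wrist_torque": the same for the moment, N m; "grip_width": finger opening in m.
Only numpy, scipy, OpenCV 4.12 (cv2) and the standard library are available. Lean on these libraries where they do the work, as an engineer would, in place of code of your own. Each camera call takes 0.05 s, during which the arm holds its last target. There are 200 camera calls.

## Working session

There is one attempt and no reset: what is moved stays moved. The work goes in short steps, Python scripts to look and compute and a shell command to move; the robot and the scene stay as the last step left them, time stands still between calls to the robot, and variables do not carry over. Pictures are saved under pics/ and viewed, about 12 in all and at most 16, crops included, and the job is handed in when it is done.

```bash
ls; mkdir -p pics; python3 - <<'E'
from workcell import sense, vision, order, ctrl
import cv2,numpy as np
s=sense();print({k:np.round(v,3).tolist() for k,v in s.items()},ctrl.pinch_z)
for n in ("scene","side","wrist"):
    cv2.imwrite(f"pics/{n}0.png",vision.get_image(n));print(n,{k:np.round(v,4).tolist() for k,v in vision.camera_model(n).items()})
E
```

```text
pics
{'time': 0.0, 'joint_pos': [-1.374, 0.418, -0.01, 1.614, 0.005, 1.111, -0.053], 'joint_vel': [-0.001, -0.0, 0.0, -0.001, -0.0, -0.002, -0.001], 'joint_efforts': [0.001, -86.447, 0.679, -43.489, 0.019, 0.008, 0.0], 'position': [0.148, 0.607, 0.231], 'tcp_rot': [0.084, 0.702, -0.085, 0.702], 'wrist_force': [0.051, 0.464, 0.705], 'wrist_torque': [-0.016, 0.016, -0.012], 'grip_width': 0.085} 0.0187
scene {'fx': 393.9752, 'fy': 393.9752, 'cx': 277.6092, 'cy': 203.161, 'extrinsics': [[0.2812, 0.7986, -0.5321, 1.0954], [0.9596, -0.2405, 0.1461, -0.1688], [-0.0113, -0.5517, -0.834, 1.065], [0.0, 0.0, 0.0, 1.0]]}
side {'fx': 537.651, 'fy': 537.651, 'cx': 283.5677, 'cy': 215.1568, 'extrinsics': [[0.8584, -0.3581, 0.3674, 0.0416], [-0.5128, -0.577, 0.6356, -0.9254], [-0.0156, -0.734, -0.679, 1.1663], [0.0, 0.0, 0.0, 1.0]]}
wrist {'fx': 344.7885, 'fy': 344.7885, 'cx': 283.4996, 'cy': 214.0253, 'mount': [[0.001, -0.2677, 0.9635, -0.1428], [1.0, -0.0008, -0.0012, -0.0006], [0.0011, 0.9635, 0.2677, -0.068], [0.0, 0.0, 0.0, 1.0]]}
```

View pics/scene0.png

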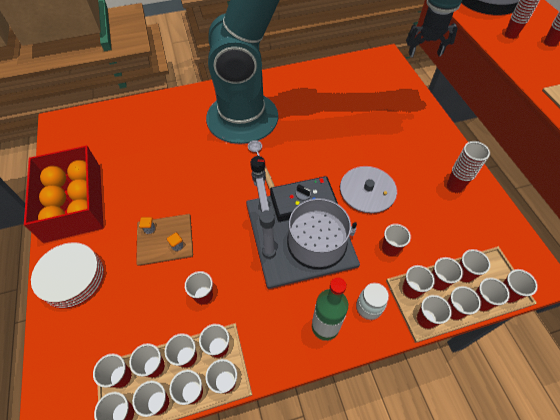

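View pics/side0.png

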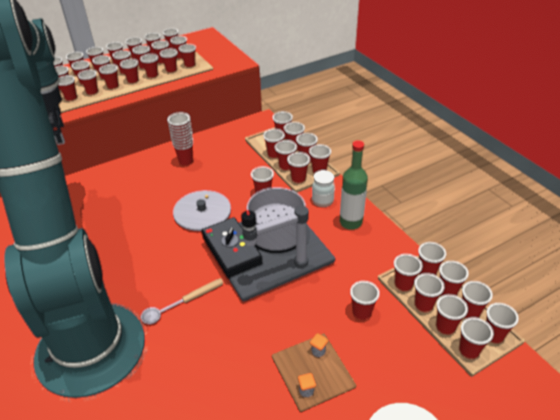

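The scene picture shows two capsules on the board, with caps at about (147,224) and (175,241). The lid is at (369,187), the kettle mouth at (320,228), the knob at (258,163) and the dial at (304,191). Next I'll zoom in for finer pixels.

```bash
cat > h.py <<'E'
from workcell import sense, vision, order, ctrl
import cv2,numpy as np
from scipy.spatial.transform import Rotation as R
def model(n,s=None):
    m=vision.camera_model(n); K=np.array([[m['fx'],0,m['cx']],[0,m['fy'],m['cy']],[0,0,1]])
    if n=='wrist':
        s=s or sense(); T=np.eye(4);T[:3,:3]=R.from_quat(s['tcp_rot']).as_matrix();T[:3,3]=s['position'];E=T@np.array(m['mount'])
    else: E=np.array(m['extrinsics'])
    return K,E
def plane(n,px,z,ME=None):
    K,E=ME or model(n); d=E[:3,:3]@np.linalg.solve(K,[*px,1]); o=E[:3,3]
    return o+d*(z-o[2])/d[2]
def tri(obs):
    A=np.zeros((3,3));b=np.zeros(3)
    for n,px in obs:
        K,E=model(n); d=E[:3,:3]@np.linalg.solve(K,[*px,1]); d/=np.linalg.norm(d); P=np.eye(3)-np.outer(d,d)
        A+=P;b+=P@E[:3,3]
    return np.linalg.solve(A,b)
def proj(n,X,ME=None):
    K,E=ME or model(n); p=K@(E[:3,:3].T@(np.asarray(X)-E[:3,3])); return p[:2]/p[2]
def rel(p,zaxis_down=True,s=None):
    "world TCP target -> tool-axes shift"
    s=s or sense(); return R.from_quat(s['tcp_rot']).inv().apply(np.asarray(p)-s['position'])
E
python3 - <<'E'
import cv2,numpy as np
a=cv2.imread('pics/scene0.png');b=cv2.imread('pics/side0.png')
o=np.zeros((600,800,3),np.uint8)
def put(i,x,y,w,h,f,X,Y):
    c=cv2.resize(i[y:y+h,x:x+w],None,fx=f,fy=f,interpolation=cv2.INTER_CUBIC);c=c[:600-Y,:800-X];o[Y:Y+c.shape[0],X:X+c.shape[1]]=c
put(a,235,140,165,140,2.4,0,0);put(b,165,160,165,140,2.4,400,0)
put(a,130,205,66,66,4,0,336);put(b,270,325,90,66,4,400,336)
cv2.imwrite('pics/z1.png',o)
E
```

```text
(no output)
```

View pics/z1.png

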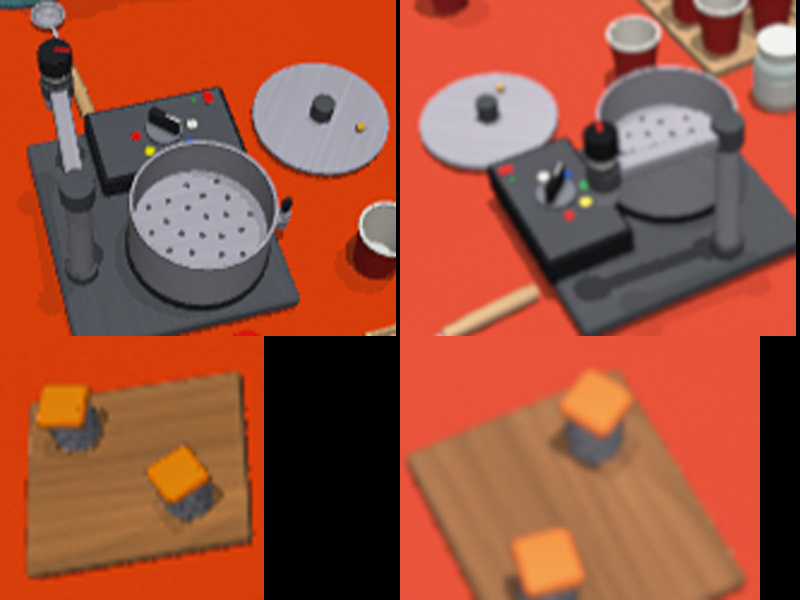

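```bash
python3 - <<'E'
from h import *
S=lambda u,v:('scene',(235+u/2.4,140+v/2.4)); D=lambda u,v:('side',(165+(u-400)/2.4,160+v/2.4))
S2=lambda u,v:('scene',(130+u/4,205+(v-336)/4)); D2=lambda u,v:('side',(270+(u-400)/4,325+(v-336)/4))
for n,a,b,z in [('rim',S(205,202),D(667,116),.135),('knob',S(56,57),D(600,143),None),('posttop',S(77,185),D(728,130),None),('dial',S(164,120),D(555,188),.09),('lidtop',S(323,100),D(487,100),.048),('capA',S2(63,405),D2(548,560),.052),('capB',S2(179,474),D2(596,401),.052)]:
    print(n,tri([a,b]).round(3),*( [plane(*a,z).round(3),plane(*b,z).round(3)] if z else []))
for n,a,z in [('white',S(192,124),.066),('red',S(136,135),.066),('yel',S(150,151),.066),('yelS',D(585,201),.066),('redS',D(569,215),.066),('whiteS',D(543,176),.066)]: print(n,plane(*a,z).round(3))
# cap side angles
for a,b in [((39,423),(46,388)),((46,388),(90,386)),((149,472),(184,448)),((184,448),(210,475))]:
    p=plane(*S2(*a),.058);q=plane(*S2(*b),.058);d=q-p;print(np.degrees(np.arctan2(d[1],d[0])).round(1),np.linalg.norm(d).round(3))
# base plate edges
p=plane(*S(30,150),.01);q=plane(*S(75,333),.01);print('plate edge',np.degrees(np.arctan2(*(q-p)[[1,0]])))
E
```

```text
rim [0.6   0.086 0.128] [0.602 0.087 0.135] [0.597 0.076 0.135]
knob [ 0.45  -0.043  0.26 ]
posttop [ 0.593 -0.061  0.223]
dial [0.447 0.09  0.083] [0.45 0.09 0.09] [0.445 0.08  0.09 ]
lidtop [0.456 0.311 0.052] [0.452 0.315 0.048] [0.458 0.313 0.048]
capA [ 0.403 -0.39   0.054] [ 0.401 -0.389  0.052] [ 0.404 -0.39   0.052]
capB [ 0.486 -0.315  0.053] [ 0.485 -0.314  0.052] [ 0.486 -0.315  0.052]
white [0.45  0.129 0.066]
red [0.446 0.055 0.066]
yel [0.475 0.064 0.066]
yelS [0.475 0.064 0.066]
redS [0.448 0.054 0.066]
whiteS [0.451 0.128 0.066]
164.8 0.03
76.3 0.033
114.8 0.03
28.2 0.031
plate edge -2.467183404601724
```

```bash
cat >> h.py <<'E'
def yawR(deg): # tool x down, tool y at deg (world)
    a=np.radians(deg); y=[np.cos(a),np.sin(a),0]; x=[0,0,-1]; return R.from_matrix(np.array([x,y,np.cross(x,y)]).T)
def plan(wps,s=None):
    "wps: (pos, yaw of tool y) ; prints turn & shift for each, from previous one"
    s=s or sense(); p=np.array(s['position']);r=R.from_quat(s['tcp_rot'])
    print('yaw now',np.degrees(np.arctan2(*r.as_matrix()[[1,0],1])).round(2),'pos',p.round(4),'t',round(s['time'],2),'w',round(s['grip_width'],4))
    for q,y in wps:
        q=np.array(q,float);t=yawR(y) if abs(((r.inv()*yawR(y)).magnitude()))<1.6 else yawR(y+180)
        print((r.inv()*t).as_rotvec().round(3).tolist(),r.inv().apply(q-p).round(3).tolist()); p,r=q,t
E
python3 - <<'E'
from h import *
plan([([.3,.5,.32],75.5),([.403,-.39,.32],75.5),([.403,-.39,.03],75.5)])
print(R.from_quat(sense()['tcp_rot']).as_matrix().round(3))
plan([([.3,.5,.32],-14.5)])
E
```

```text
yaw now 76.32 pos [0.1478 0.607  0.2308] t 0.15 w 0.085
[0.014, 0.0, 0.001] [-0.089, -0.068, 0.173]
[0.0, 0.0, 0.0] [0.0, -0.836, 0.323]
[0.0, 0.0, 0.0] [0.29, 0.0, 0.0]
[[-0.     0.237  0.972]
 [-0.001  0.972 -0.237]
 [-1.    -0.001  0.   ]]
yaw now 76.32 pos [0.1478 0.607  0.2308] t 0.15 w 0.085
[1.585, 0.001, 0.001] [-0.089, -0.068, 0.173]
```

```bash
python3 - <<'E'
from h import *
plan([([.45,.35,.34],30),([.46,-.05,.34],-14.5),([.403,-.39,.34],-14.5),([.403,-.39,.032],-14.5)])
E
```

```text
yaw now 76.32 pos [0.1478 0.607  0.2308] t 0.15 w 0.085
[0.808, 0.0, 0.001] [-0.109, -0.178, 0.354]
[0.777, 0.0, 0.0] [0.0, -0.191, 0.351]
[0.0, 0.0, 0.0] [0.0, 0.03, 0.343]
[0.0, 0.0, 0.0] [0.308, 0.0, 0.0]
```

```bash
python3 - <<'E'
from h import *
plan([([.30,.50,.3],50),([.45,.35,.34],25),([.46,.15,.34],0),([.46,-.05,.34],-14.5),([.43,-.25,.34],-14.5),([.403,-.39,.2],-14.5)])
E
```

```text
yaw now 76.32 pos [0.1478 0.607  0.2308] t 0.15 w 0.085
[0.459, 0.0, 0.001] [-0.069, -0.068, 0.173]
[0.436, -0.0, 0.0] [-0.04, -0.018, 0.211]
[0.436, 0.0, -0.0] [0.0, -0.075, 0.185]
[0.253, 0.0, 0.0] [0.0, 0.0, 0.2]
[0.0, 0.0, 0.0] [0.0, 0.021, 0.201]
[0.0, 0.0, 0.0] [0.14, 0.009, 0.142]
```

```bash

python3 -m pendant '[[[0.459,0,0.001],[-0.069,-0.068,0.173],0.085],[[0.459,0,0.001],[-0.069,-0.068,0.173],0.085],[[0.459,0,0.001],[-0.069,-0.068,0.173],0.085],[[0.459,0,0.001],[-0.069,-0.068,0.173],0.085],[[0.459,0,0.001],[-0.069,-0.068,0.173],0.085]]'
python3 -m pendant '[[[0.436,0,0],[-0.04,-0.018,0.211],0.085],[[0.436,0,0],[-0.04,-0.018,0.211],0.085],[[0.436,0,0],[-0.04,-0.018,0.211],0.085],[[0.436,0,0],[-0.04,-0.018,0.211],0.085],[[0.436,0,0],[-0.04,-0.018,0.211],0.085]]'
python3 - <<'E'
from h import *
plan([([.46,.15,.34],0),([.46,-.05,.34],-14.5),([.43,-.25,.34],-14.5),([.403,-.39,.2],-14.5)])
E
```

```text
time: 0.65
position: [0.3059, 0.4969, 0.3027]
tcp_rot: [0.246, 0.663, -0.243, 0.664]
wrist_force: [-0.1, 1.0, 0.0]
grip_width: 0.0853
time: 1.15
position: [0.4534, 0.3467, 0.3413]
tcp_rot: [0.382, 0.595, -0.381, 0.596]
wrist_force: [0.3, 0.7, 0.4]
grip_width: 0.0851
yaw now 24.71 pos [0.4534 0.3467 0.3413] t 1.15 w 0.0851
[0.431, -0.0, -0.002] [0.001, -0.076, 0.181]
[0.253, 0.0, 0.0] [0.0, 0.0, 0.2]
[0.0, 0.0, 0.0] [0.0, 0.021, 0.201]
[0.0, 0.0, 0.0] [0.14, 0.009, 0.142]
```

Tracking is accurate (a few mm). Now over to capsule A.

```bash

python3 -m pendant '[[[0.431,0,0],[0,-0.076,0.181],0.085],[[0.431,0,0],[0,-0.076,0.181],0.085],[[0.431,0,0],[0,-0.076,0.181],0.085],[[0.431,0,0],[0,-0.076,0.181],0.085],[[0.431,0,0],[0,-0.076,0.181],0.085]]' >/dev/null
python3 -m pendant '[[[0.253,0,0],[0,0,0.2],0.085],[[0.253,0,0],[0,0,0.2],0.085],[[0.253,0,0],[0,0,0.2],0.085],[[0.253,0,0],[0,0,0.2],0.085],[[0.253,0,0],[0,0,0.2],0.085]]' >/dev/null
python3 -m pendant '[[[0,0,0],[0,0.021,0.201],0.085],[[0,0,0],[0,0.021,0.201],0.085],[[0,0,0],[0,0.021,0.201],0.085],[[0,0,0],[0,0.021,0.201],0.085],[[0,0,0],[0,0.021,0.201],0.085]]' >/dev/null
python3 -m pendant '[[[0,0,0],[0.14,0.009,0.142],0.085],[[0,0,0],[0.14,0.009,0.142],0.085],[[0,0,0],[0.14,0.009,0.142],0.085],[[0,0,0],[0.14,0.009,0.142],0.085],[[0,0,0],[0.14,0.009,0.142],0.085]]'
python3 - <<'E'
from h import *
s=sense();im=vision.get_image('wrist');cv2.imwrite('pics/w1.png',im)
ME=model('wrist',s);print(s['position'],s['joint_pos'])
for p in [(.403,-.39,.058),(.486,-.315,.058)]:print(proj('wrist',p,ME).round(0))
# orange caps segmentation -> plane z=.058
hsv=cv2.cvtColor(im,cv2.COLOR_BGR2HSV);m=cv2.inRange(hsv,(11,180,120),(22,255,255))
for c in cv2.findContours(m,0,2)[0]:
    if cv2.contourArea(c)>150:
        r=cv2.minAreaRect(c);pts=[plane('wrist',q,.058,ME) for q in cv2.boxPoints(r)];e=pts[1]-pts[0]
        print(r,plane('wrist',r[0],.055,ME).round(4),np.degrees(np.arctan2(e[1],e[0])).round(1),[np.linalg.norm(pts[1]-pts[0]).round(3),np.linalg.norm(pts[2]-pts[1]).round(3)])
plan([([.403,-.39,.032],-14.5)])
E
```

```text
time: 3.15
position: [0.4007, -0.3875, 0.195]
tcp_rot: [-0.558, -0.435, 0.56, -0.431]
wrist_force: [0.0, 0.9, 0.7]
grip_width: 0.0848
[ 0.40073085 -0.38747943  0.19500926] [ 0.03962051  0.4615941   0.87247253  1.83838966 -0.4032731   1.03727507
  0.8209354 ]
[288. 204.]
[370.  85.]
((286.1781005859375, 202.65594482421875), (43.176029205322266, 42.34315490722656), 1.9091525077819824) [ 0.4013 -0.3894  0.055 ] 72.8 [np.float64(0.036), np.float64(0.035)]
((366.0202331542969, 85.62837982177734), (48.24277114868164, 52.078941345214844), 54.462318420410156) [ 0.4839 -0.3148  0.055 ] 20.0 [np.float64(0.037), np.float64(0.036)]
yaw now -14.33 pos [ 0.4024 -0.386   0.1971] t 3.2 w 0.0845
[0.003, -0.001, 0.005] [0.165, 0.002, 0.004]
```

View pics/w1.png

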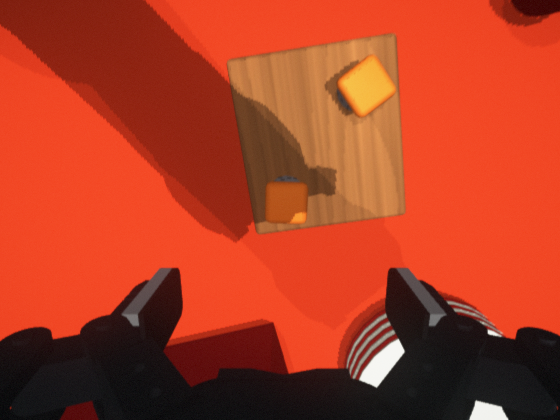

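The wrist picture shows both caps square and clear, at (286,203) and (366,86), which agrees with the triangulation to about 2 mm. I'll descend, grasp A and lift.

```bash

python3 -m pendant '[[[0.03,0,0],[0.05,0,0.003],0.085],[[0.03,0,0],[0.1,0,0.003],0.085],[[0.03,0,0],[0.14,0,0.003],0.085],[[0.03,0,0],[0.165,0,0.003],0.085],[[0.03,0,0],[0.165,0,0.003],0.085]]'
python3 -m pendant '[[[0,0,0],[0,0,0],0.03],[[0,0,0],[0,0,0],0.03],[[0,0,0],[0,0,0],0.03],[[0,0,0],[0,0,0],0.03],[[0,0,0],[0,0,0],0.03]]'
python3 -m pendant '[[[0,0,0],[0,0,0],0.02],[[0,0,0],[-0.03,0,0],0.02],[[0,0,0],[-0.08,0,0],0.02],[[0,0,0],[-0.13,0,0],0.02],[[0,0,0],[-0.18,0,0],0.02]]'
python3 - <<'E'
from h import *
plan([([.41,-.33,.33],-14.5),([.52,-.12,.335],-14.5),([.59,.055,.335],-14.5),([.59,.055,.12],-14.5)])
E
```

```text
time: 3.7
position: [0.4037, -0.3855, 0.0325]
tcp_rot: [0.564, 0.428, -0.564, 0.425]
wrist_force: [0.3, 0.2, 0.9]
grip_width: 0.0851
time: 4.2
position: [0.4044, -0.3881, 0.0361]
tcp_rot: [0.565, 0.426, -0.563, 0.427]
wrist_force: [-1.1, 4.8, 17.1]
grip_width: 0.035
time: 4.7
position: [0.403, -0.3879, 0.2171]
tcp_rot: [0.565, 0.426, -0.564, 0.426]
wrist_force: [0.2, -0.0, -1.0]
grip_width: 0.0348
yaw now -15.9 pos [ 0.403  -0.3879  0.2171] t 4.7 w 0.0348
[-0.025, -0.001, -0.0] [-0.113, -0.009, -0.058]
[0.0, 0.0, 0.0] [-0.005, 0.054, -0.231]
[0.0, 0.0, 0.0] [0.0, 0.024, -0.187]
[0.0, 0.0, 0.0] [0.215, 0.0, 0.0]
```

```bash

python3 -m pendant '[[[0,0,0],[-0.04,-0.003,-0.02],0.02],[[0,0,0],[-0.08,-0.006,-0.04],0.02],[[0,0,0],[-0.113,-0.009,-0.058],0.02],[[0,0,0],[-0.113,-0.009,-0.058],0.02],[[0,0,0],[-0.113,-0.009,-0.058],0.02]]' >/dev/null
python3 -m pendant '[[[0,0,0],[-0.005,0.054,-0.231],0.02],[[0,0,0],[-0.005,0.054,-0.231],0.02],[[0,0,0],[-0.005,0.054,-0.231],0.02],[[0,0,0],[-0.005,0.054,-0.231],0.02],[[0,0,0],[-0.005,0.054,-0.231],0.02]]' >/dev/null
python3 -m pendant '[[[0,0,0],[0,0.028,-0.187],0.02],[[0,0,0],[0,0.028,-0.187],0.02],[[0,0,0],[0,0.028,-0.187],0.02],[[0,0,0],[0,0.028,-0.187],0.02],[[0,0,0],[0,0.028,-0.187],0.02]]'
python3 - <<'E'
from h import *
s=sense();im=vision.get_image('wrist');cv2.imwrite('pics/w2.png',im)
ME=model('wrist',s)
a=np.linspace(0,6.28,60)
for p in [proj('wrist',[.600+.08*np.cos(t),.083+.08*np.sin(t),.135],ME) for t in a]: cv2.circle(im,tuple(int(v) for v in p),1,(0,255,0),-1)
cv2.imwrite('pics/w2o.png',im)
plan([([.597,.053,.1],-14.5)])
E
```

```text
time: 6.2
position: [0.6047, 0.0551, 0.3306]
tcp_rot: [-0.562, -0.429, 0.564, -0.427]
wrist_force: [-0.4, -0.0, -1.3]
grip_width: 0.0349
yaw now -15.71 pos [0.604  0.0517 0.331 ] t 6.25 w 0.0352
[-0.021, 0.001, 0.002] [0.231, -0.007, 0.0]
```

View pics/w2o.png

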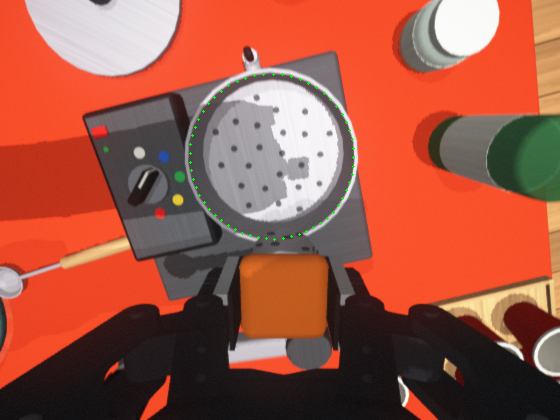

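The rim model overlay matches the kettle mouth, so its centre is (0.600, 0.083). Lowering capsule A in.

```bash

python3 -m pendant '[[[0,0,0],[0.05,-0.007,0],0.02],[[0,0,0],[0.1,-0.007,0],0.02],[[0,0,0],[0.15,-0.007,0],0.02],[[0,0,0],[0.2,-0.007,0],0.02],[[0,0,0],[0.229,-0.007,0],0.02]]' 
python3 -m pendant '[[[0,0,0],[0,0,0],0.02],[[0,0,0],[0,0,0],0.05],[[0,0,0],[0,0,0],0.05],[[0,0,0],[0,0,0],0.05],[[0,0,0],[0,0,0],0.05]]' 
python3 -m pendant '[[[0,0,0],[-0.04,0,0],0.05],[[0,0,0],[-0.09,0,0],0.05],[[0,0,0],[-0.14,0,0],0.06],[[0,0,0],[-0.19,0,0],0.085],[[0,0,0],[-0.23,0,0],0.085]]' 
python3 - <<'E'
from h import *
s=sense();im=vision.get_image('scene')
hsv=cv2.cvtColor(im,cv2.COLOR_BGR2HSV);m=cv2.inRange(hsv,(9,180,120),(24,255,255))
for c in cv2.findContours(m,0,2)[0]:
    if cv2.contourArea(c)>40: (u,v),wh,a=cv2.minAreaRect(c);print((u,v),wh,plane('scene',(u,v),.055).round(3))
plan([([.53,-.10,.335],-45),([.484,-.315,.25],-70),([.484,-.315,.036],-70)])
E
```

```text
time: 6.75
position: [0.5949, 0.0497, 0.1]
tcp_rot: [-0.564, -0.426, 0.566, -0.425]
wrist_force: [0.5, -0.4, -0.6]
grip_width: 0.0347
time: 7.25
position: [0.5976, 0.052, 0.1052]
tcp_rot: [0.565, 0.426, -0.563, 0.426]
wrist_force: [0.1, -0.8, 0.4]
grip_width: 0.0501
time: 7.75
position: [0.597, 0.0514, 0.3377]
tcp_rot: [0.565, 0.426, -0.563, 0.426]
wrist_force: [0.1, 0.7, -0.1]
grip_width: 0.0847
(174.076904296875, 239.11537170410156) (11.371355056762695, 12.758106231689453) [ 0.484 -0.315  0.055]
(305.0, 229.5) (11.0, 12.0) [0.563 0.059 0.055]
(51.0, 192.5) (53.0, 26.0) [ 0.206 -0.665  0.055]
(76.5, 186.0) (52.0, 19.0) [ 0.203 -0.587  0.055]
yaw now -15.9 pos [0.5988 0.051  0.3434] t 7.8 w 0.085
[0.508, -0.007, -0.006] [0.007, -0.025, 0.164]
[0.436, 0.0, 0.0] [0.085, 0.12, 0.185]
[0.0, 0.0, 0.0] [0.214, 0.0, -0.0]
```

```bash

python3 -m pendant '[[[0.508,0,0],[0.007,-0.025,0.164],0.085],[[0.508,0,0],[0.007,-0.025,0.164],0.085],[[0.508,0,0],[0.007,-0.025,0.164],0.085],[[0.508,0,0],[0.007,-0.025,0.164],0.085],[[0.508,0,0],[0.007,-0.025,0.164],0.085]]' >/dev/null
python3 -m pendant '[[[0.436,0,0],[0.085,0.12,0.185],0.085],[[0.436,0,0],[0.085,0.12,0.185],0.085],[[0.436,0,0],[0.085,0.12,0.185],0.085],[[0.436,0,0],[0.085,0.12,0.185],0.085],[[0.436,0,0],[0.085,0.12,0.185],0.085]]'
python3 - <<'E'
from h import *
s=sense();im=vision.get_image('wrist')
ME=model('wrist',s)
hsv=cv2.cvtColor(im,cv2.COLOR_BGR2HSV);m=cv2.inRange(hsv,(11,150,70),(22,255,255))
for c in cv2.findContours(m,0,2)[0]:
    if cv2.contourArea(c)>400:
        r=cv2.minAreaRect(c);pts=[plane('wrist',q,.058,ME) for q in cv2.boxPoints(r)];e=pts[1]-pts[0]
        print(r[0],plane('wrist',r[0],.055,ME).round(4),np.degrees(np.arctan2(e[1],e[0])).round(1),[np.linalg.norm(pts[1]-pts[0]).round(3),np.linalg.norm(pts[2]-pts[1]).round(3)])
plan([([.485,-.315,.036],-70)])
E
```

```text
time: 8.8
position: [0.482, -0.3164, 0.2406]
tcp_rot: [-0.696, -0.124, 0.696, -0.123]
wrist_force: [0.8, -0.1, 0.4]
grip_width: 0.0851
(303.70001220703125, 222.60000610351562) [ 0.4579 -0.347   0.055 ] -7.6 [np.float64(0.127), np.float64(0.137)]
yaw now -70.15 pos [ 0.4794 -0.3206  0.2394] t 8.85 w 0.0851
[-0.003, 0.002, 0.0] [0.203, -0.003, -0.008]
```

```bash

python3 -m pendant '[[[0,0,0],[0.05,-0.002,-0.005],0.085],[[0,0,0],[0.1,-0.002,-0.005],0.085],[[0,0,0],[0.15,-0.002,-0.005],0.085],[[0,0,0],[0.19,-0.002,-0.005],0.085],[[0,0,0],[0.207,-0.002,-0.005],0.085]]'
python3 -m pendant '[[[0,0,0],[0,0,0],0.03],[[0,0,0],[0,0,0],0.03],[[0,0,0],[0,0,0],0.03],[[0,0,0],[0,0,0],0.03],[[0,0,0],[0,0,0],0.02]]'
python3 -m pendant '[[[0,0,0],[0,0,0],0.02],[[0,0,0],[-0.03,0,0],0.02],[[0,0,0],[-0.08,0,0],0.02],[[0,0,0],[-0.13,0,0],0.02],[[0,0,0],[-0.18,0,0],0.02]]'
python3 - <<'E'
from h import *
plan([([.49,-.28,.335],-70),([.53,-.1,.335],-45),([.598,.11,.335],-16),([.598,.11,.1],-16)])
E
```

```text
time: 9.35
position: [0.4859, -0.3092, 0.0313]
tcp_rot: [-0.695, -0.125, 0.697, -0.123]
wrist_force: [-1.0, -0.5, 0.8]
grip_width: 0.0849
time: 9.85
position: [0.4875, -0.3115, 0.0367]
tcp_rot: [0.697, 0.123, -0.695, 0.123]
wrist_force: [-1.6, 1.6, 13.8]
grip_width: 0.0347
time: 10.35
position: [0.486, -0.3113, 0.2178]
tcp_rot: [0.697, 0.123, -0.696, 0.123]
wrist_force: [1.0, 0.2, -0.7]
grip_width: 0.0354
yaw now -69.98 pos [ 0.486  -0.3113  0.2178] t 10.35 w 0.0354
[0.0, -0.002, 0.0] [-0.117, -0.028, -0.015]
[-0.436, 0.0, 0.0] [0.0, -0.155, -0.099]
[-0.506, 0.0, 0.0] [-0.0, -0.1, -0.197]
[0.0, 0.0, 0.0] [0.235, 0.0, 0.0]
```

```bash

python3 -m pendant '[[[0,0,0],[-0.05,-0.005,0],0.02],[[0,0,0],[-0.1,-0.02,-0.01],0.02],[[0,0,0],[-0.117,-0.028,-0.015],0.02],[[0,0,0],[-0.117,-0.028,-0.015],0.02],[[0,0,0],[-0.117,-0.028,-0.015],0.02]]' >/dev/null
python3 -m pendant '[[[-0.436,0,0],[0,-0.155,-0.099],0.02],[[-0.436,0,0],[0,-0.155,-0.099],0.02],[[-0.436,0,0],[0,-0.155,-0.099],0.02],[[-0.436,0,0],[0,-0.155,-0.099],0.02],[[-0.436,0,0],[0,-0.155,-0.099],0.02]]' >/dev/null
python3 -m pendant '[[[-0.506,0,0],[0,-0.1,-0.197],0.02],[[-0.506,0,0],[0,-0.1,-0.197],0.02],[[-0.506,0,0],[0,-0.1,-0.197],0.02],[[-0.506,0,0],[0,-0.1,-0.197],0.02],[[-0.506,0,0],[0,-0.1,-0.197],0.02]]'
python3 - <<'E'
from h import *
plan([([.6,.112,.101],-16)])
E
```

```text
time: 11.85
position: [0.5995, 0.1137, 0.3305]
tcp_rot: [-0.563, -0.428, 0.564, -0.427]
wrist_force: [-0.3, 0.5, -1.5]
grip_width: 0.0348
yaw now -15.67 pos [0.5995 0.1137 0.3305] t 11.85 w 0.0348
[0.006, -0.0, 0.002] [0.23, 0.001, 0.002]
```

```bash

python3 -m pendant '[[[0,0,0],[0.05,0,0],0.02],[[0,0,0],[0.1,0,0],0.02],[[0,0,0],[0.15,0,0],0.02],[[0,0,0],[0.2,0,0],0.02],[[0,0,0],[0.229,0,0],0.02]]' 
python3 -m pendant '[[[0,0,0],[0,0,0],0.02],[[0,0,0],[0,0,0],0.05],[[0,0,0],[0,0,0],0.05],[[0,0,0],[0,0,0],0.05],[[0,0,0],[0,0,0],0.05]]' 
python3 -m pendant '[[[0,0,0],[-0.04,0,0],0.05],[[0,0,0],[-0.09,0,0],0.05],[[0,0,0],[-0.14,0,0],0.06],[[0,0,0],[-0.16,0,0],0.085],[[0,0,0],[-0.16,0,0],0.085]]' 
python3 - <<'E'
from h import *
plan([([.52,.24,.27],0),([.45,.313,.2],20)])
E
```

```text
time: 12.35
position: [0.5973, 0.1079, 0.0988]
tcp_rot: [-0.564, -0.425, 0.567, -0.424]
wrist_force: [0.8, -0.3, -0.1]
grip_width: 0.0348
time: 12.85
position: [0.5997, 0.11, 0.1041]
tcp_rot: [0.565, 0.426, -0.564, 0.426]
wrist_force: [0.0, -0.0, -0.1]
grip_width: 0.0499
time: 13.35
position: [0.6004, 0.1098, 0.2669]
tcp_rot: [0.567, 0.425, -0.562, 0.426]
wrist_force: [-0.3, 0.7, -0.0]
grip_width: 0.0845
yaw now -15.98 pos [0.6004 0.1098 0.2669] t 13.35 w 0.0845
[-0.279, -0.004, -0.005] [-0.003, -0.113, -0.103]
[-0.349, 0.0, -0.0] [0.07, -0.07, -0.073]
```

```bash

python3 -m pendant '[[[-0.279,-0.004,-0.005],[-0.003,-0.113,-0.103],0.085],[[-0.279,-0.004,-0.005],[-0.003,-0.113,-0.103],0.085],[[-0.279,-0.004,-0.005],[-0.003,-0.113,-0.103],0.085],[[-0.279,-0.004,-0.005],[-0.003,-0.113,-0.103],0.085],[[-0.279,-0.004,-0.005],[-0.003,-0.113,-0.103],0.085]]' >/dev/null
python3 -m pendant '[[[-0.349,0,0],[0.07,-0.07,-0.073],0.085],[[-0.349,0,0],[0.07,-0.07,-0.073],0.085],[[-0.349,0,0],[0.07,-0.07,-0.073],0.085],[[-0.349,0,0],[0.07,-0.07,-0.073],0.085],[[-0.349,0,0],[0.07,-0.07,-0.073],0.085]]'
python3 - <<'E'
from h import *
s=sense();im=vision.get_image('wrist');ME=model('wrist',s);sc=vision.get_image('scene')
a=np.linspace(0,6.28,80)
for p in [proj('wrist',[.454+.092*np.cos(t),.313+.092*np.sin(t),.018],ME) for t in a]: cv2.circle(im,tuple(int(v) for v in p),1,(0,255,0),-1)
c=cv2.resize(sc[140:290,235:410],None,fx=2,fy=2)
cv2.imwrite('pics/w3.png',np.hstack([cv2.resize(im,(448,336)),np.vstack([c,np.zeros((36,350,3),np.uint8)])]))
print(s['position']);plan([([.454,.313,.025],20)])
E
```

```text
time: 14.35
position: [0.4496, 0.3115, 0.1965]
tcp_rot: [0.405, 0.579, -0.408, 0.578]
wrist_force: [0.5, -0.9, 0.9]
grip_width: 0.0851
[0.44959317 0.31150984 0.19646715]
yaw now 19.79 pos [0.4501 0.3114 0.197 ] t 14.45 w 0.085
[-0.004, 0.001, 0.004] [0.172, 0.005, -0.0]
```

View pics/w3.png

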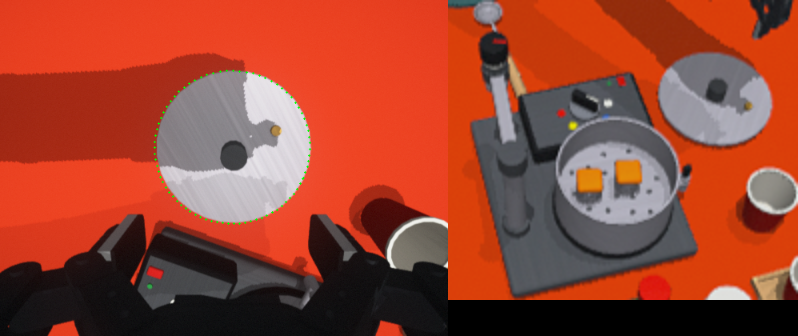

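```bash

python3 -m pendant '[[[0,0,0],[0.05,0.005,0],0.085],[[0,0,0],[0.1,0.005,0],0.085],[[0,0,0],[0.14,0.005,0],0.085],[[0,0,0],[0.165,0.005,0],0.085],[[0,0,0],[0.173,0.005,0],0.085]]'
python3 -m pendant '[[[0,0,0],[0,0,0],0.02],[[0,0,0],[0,0,0],0.02],[[0,0,0],[0,0,0],0.02],[[0,0,0],[0,0,0],0.02],[[0,0,0],[0,0,0],0.015]]'
python3 -m pendant '[[[0,0,0],[-0.005,0,0],0.01],[[0,0,0],[-0.03,0,0],0.01],[[0,0,0],[-0.07,0,0],0.01],[[0,0,0],[-0.11,0,0],0.01],[[0,0,0],[-0.15,0,0],0.01]]'
python3 - <<'E'
from h import *
plan([([.48,.28,.27],20),([.6,.083,.265],20),([.6,.083,.152],20)])
E
```

```text
time: 14.95
position: [0.4526, 0.3123, 0.0214]
tcp_rot: [0.404, 0.58, -0.409, 0.578]
wrist_force: [-0.1, -0.0, 1.5]
grip_width: 0.085
time: 15.45
position: [0.4531, 0.3146, 0.0249]
tcp_rot: [0.405, 0.58, -0.406, 0.578]
wrist_force: [-3.6, -1.5, 14.8]
grip_width: 0.0281
time: 15.95
position: [0.4528, 0.3141, 0.1752]
tcp_rot: [0.404, 0.58, -0.407, 0.578]
wrist_force: [0.8, 1.9, -3.8]
grip_width: 0.0281
yaw now 19.98 pos [0.4528 0.3141 0.1752] t 15.95 w 0.0281
[-0.0, 0.001, 0.006] [-0.095, 0.013, 0.041]
[0.0, 0.0, 0.0] [0.005, 0.045, 0.226]
[0.0, 0.0, 0.0] [0.113, 0.0, 0.0]
```

```bash

python3 -m pendant '[[[0,0.001,0.006],[-0.03,0.003,0.01],0.01],[[0,0.001,0.006],[-0.06,0.006,0.02],0.01],[[0,0.001,0.006],[-0.095,0.013,0.041],0.01],[[0,0.001,0.006],[-0.095,0.013,0.041],0.01],[[0,0.001,0.006],[-0.095,0.013,0.041],0.01]]' >/dev/null
python3 -m pendant '[[[0,0,0],[0,0.006,0.03],0.01],[[0,0,0],[0,0.012,0.06],0.01],[[0,0,0],[0,0.018,0.09],0.01],[[0,0,0],[0,0.022,0.11],0.01],[[0,0,0],[0.002,0.024,0.12],0.01]]' >/dev/null
python3 -m pendant '[[[0,0,0],[0,0.006,0.03],0.01],[[0,0,0],[0,0.012,0.06],0.01],[[0,0,0],[0,0.018,0.09],0.01],[[0,0,0],[0,0.021,0.106],0.01],[[0,0,0],[0,0.021,0.106],0.01]]'
python3 -m pendant '[[[0,0,0],[0,0,0],0.01],[[0,0,0],[0,0,0],0.01],[[0,0,0],[0,0,0],0.01],[[0,0,0],[0,0,0],0.01],[[0,0,0],[0,0,0],0.01]]'
python3 - <<'E'
from h import *
sc=vision.get_image('scene');sd=vision.get_image('side')
c=cv2.resize(sc[120:290,235:410],None,fx=2.2,fy=2.2);d=cv2.resize(sd[110:280,165:340],None,fx=2.2,fy=2.2)
cv2.imwrite('pics/c4.png',np.hstack([c,d]))
plan([([.6,.083,.152],20)])
E
```

```text
time: 17.45
position: [0.5996, 0.082, 0.2652]
tcp_rot: [0.406, 0.579, -0.407, 0.579]
wrist_force: [0.9, 0.6, -2.3]
grip_width: 0.028
time: 17.95
position: [0.5993, 0.084, 0.2662]
tcp_rot: [0.406, 0.579, -0.405, 0.579]
wrist_force: [-0.1, 0.0, -3.2]
grip_width: 0.0282
yaw now 20.01 pos [0.5994 0.0837 0.2662] t 18.05 w 0.0281
[0.0, -0.0, -0.0] [0.114, 0.0, 0.001]
```

View pics/c4.png

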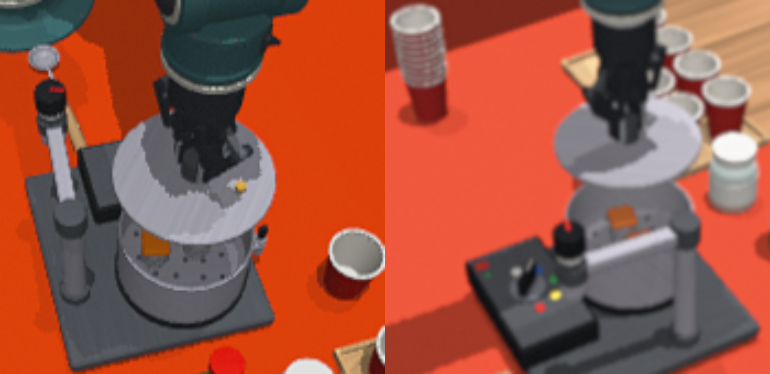

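The lid hangs level above the kettle and the capsules are inside. Lowering it now.

```bash

python3 -m pendant '[[[0,0,0],[0.03,0,0.001],0.01],[[0,0,0],[0.06,0,0.001],0.01],[[0,0,0],[0.08,0,0.001],0.01],[[0,0,0],[0.095,0,0.001],0.01],[[0,0,0],[0.1,0,0.001],0.01]]'
python3 -m pendant '[[[0,0,0],[0.004,0,0],0.01],[[0,0,0],[0.008,0,0],0.01],[[0,0,0],[0.012,0,0],0.01],[[0,0,0],[0.015,0,0],0.01],[[0,0,0],[0.015,0,0],0.01]]'
```

```text
time: 18.55
position: [0.5994, 0.0827, 0.1649]
tcp_rot: [0.405, 0.58, -0.406, 0.579]
wrist_force: [-1.3, -0.5, -3.8]
grip_width: 0.0282
time: 19.05
position: [0.5997, 0.0827, 0.151]
tcp_rot: [0.406, 0.579, -0.405, 0.579]
wrist_force: [-0.6, 0.0, -3.7]
grip_width: 0.0286
```

Still hanging free at 0.151, with seating expected near 0.149. Going 1.5 mm further, then release.

```bash

python3 -m pendant '[[[0,0,0],[0.001,0,0],0.01],[[0,0,0],[0.002,0,0],0.01],[[0,0,0],[0.002,0,0],0.01],[[0,0,0],[0.002,0,0],0.05],[[0,0,0],[0.002,0,0],0.07]]'
python3 -m pendant '[[[0,0,0],[0,0,0],0.085],[[0,0,0],[0,0,0],0.085],[[0,0,0],[-0.05,0,0],0.085],[[0,0,0],[-0.1,0,0],0.085],[[0,0,0],[-0.15,0,0],0.085]]'
python3 - <<'E'
from h import *
plan([([.45,.12,.3],0),([.42,.06,.3],0)])
E
```

```text
time: 19.55
position: [0.6, 0.0827, 0.1494]
tcp_rot: [0.406, 0.579, -0.405, 0.579]
wrist_force: [-0.0, -0.7, 0.0]
grip_width: 0.0563
time: 20.05
position: [0.5994, 0.0823, 0.301]
tcp_rot: [0.406, 0.579, -0.406, 0.579]
wrist_force: [0.7, -0.4, 0.0]
grip_width: 0.0851
yaw now 19.97 pos [0.5994 0.0823 0.301 ] t 20.05 w 0.0851
[0.349, -0.0, 0.0] [0.001, -0.128, -0.086]
[0.0, 0.0, 0.0] [0.0, -0.03, 0.06]
```

```bash
cat >> h.py <<'E'
def push(b,post=(.593,-.061),r=.07,d=.0245,z=.208):
    a=np.radians(b); return [post[0]+r*np.cos(a)-d*np.sin(a),post[1]+r*np.sin(a)+d*np.cos(a),z],b-90
def rows(start,wps):
    p=np.array(start[0],float);r=yawR(start[1])
    for q,y in wps: print((r.inv()*yawR(y)).as_rotvec().round(3).tolist(),r.inv().apply(np.array(q)-p).round(3).tolist())
E
python3 - <<'E'
from h import *
S,y=push(172.8,d=.045)
plan([([.56,.0,.33],55),([S[0],S[1],.33],82.8),(S,82.8)])
E
```

```text
yaw now 19.97 pos [0.5994 0.0823 0.301 ] t 20.05 w 0.0851
[-0.611, -0.0, -0.0] [-0.029, -0.065, 0.064]
[-0.485, 0.0, 0.0] [0.0, -0.103, 0.021]
[0.0, 0.0, 0.0] [0.122, 0.0, 0.0]
```

```bash

python3 -m pendant '[[[-0.14,0,0],[-0.029,0,0],0],[[-0.611,0,0],[-0.029,-0.065,0.064],0],[[-0.611,0,0],[-0.029,-0.065,0.064],0],[[-0.611,0,0],[-0.029,-0.065,0.064],0],[[-0.611,0,0],[-0.029,-0.065,0.064],0]]' >/dev/null
python3 -m pendant '[[[-0.485,0,0],[0,-0.103,0.021],0],[[-0.485,0,0],[0,-0.103,0.021],0],[[-0.485,0,0],[0,-0.103,0.021],0],[[-0.485,0,0],[0,-0.103,0.021],0],[[-0.485,0,0],[0,-0.103,0.021],0]]'
python3 - <<'E'
from h import *
s=sense();im=vision.get_image('wrist');ME=model('wrist',s)
for p in [(.593,-.061,.225),(.45,-.043,.276),(.6,.083,.173)]+[push(172.8,d=q,r=w,z=.225)[0] for q in(.01,-.01) for w in (.04,.08,.12)]: cv2.circle(im,tuple(int(v) for v in proj('wrist',p,ME)),3,(0,255,0),1)
cv2.imwrite('pics/w5.png',im)
S,y=push(172.8,d=.045)
plan([(S,82.8)])
E
```

```text
time: 21.05
position: [0.519, -0.0957, 0.328]
tcp_rot: [0.045, 0.706, -0.045, 0.706]
wrist_force: [-0.1, -0.0, -1.2]
grip_width: -0.0
yaw now 82.62 pos [ 0.5191 -0.0955  0.3279] t 21.1 w 0.0001
[-0.003, -0.0, -0.001] [0.12, -0.002, -0.001]
```

View pics/w5.png

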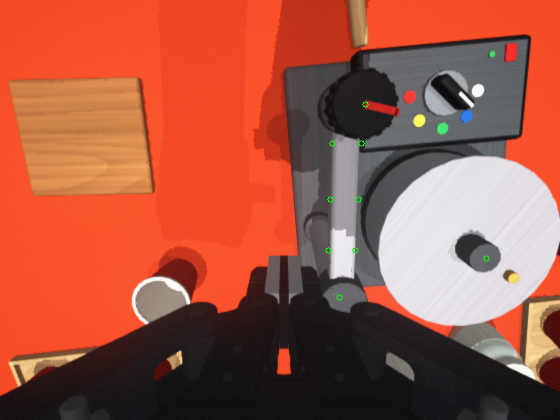

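The bar, knob and lid boss match the model. The dial pointer is near blue. Descending beside the bar and computing the swing rows.

```bash

python3 -m pendant '[[[0,0,0],[0.04,-0.002,0],0],[[0,0,0],[0.08,-0.002,0],0],[[0,0,0],[0.12,-0.002,0],0],[[0,0,0],[0.12,-0.002,0],0],[[0,0,0],[0.12,-0.002,0],0]]'
python3 - <<'E'
from h import *
S=push(172.8,d=.045)
B=[172.8,168,163,158,153, 148,143,138,133,128, 123,118,113,108,103, 99,96,93,91,89]
W=[push(b) for b in B]
st=S
for i in range(0,20,5): print(i);rows(st,W[i:i+5]);st=W[i+4]
E
```

```text
time: 21.6
position: [0.5189, -0.0979, 0.2088]
tcp_rot: [0.045, 0.706, -0.045, 0.706]
wrist_force: [0.4, 0.6, 0.9]
grip_width: -0.0
0
[0.0, 0.0, 0.0] [0.0, 0.02, 0.0]
[0.084, 0.0, 0.0] [0.0, 0.026, -0.002]
[0.171, 0.0, 0.0] [0.0, 0.033, -0.003]
[0.258, 0.0, 0.0] [0.0, 0.039, -0.004]
[0.346, 0.0, 0.0] [0.0, 0.046, -0.004]
5
[0.087, 0.0, 0.0] [0.0, 0.006, -0.002]
[0.175, 0.0, 0.0] [0.0, 0.013, -0.003]
[0.262, 0.0, 0.0] [0.0, 0.019, -0.004]
[0.349, 0.0, 0.0] [0.0, 0.025, -0.004]
[0.436, 0.0, 0.0] [0.0, 0.032, -0.004]
10
[0.087, 0.0, 0.0] [0.0, 0.006, -0.002]
[0.175, 0.0, 0.0] [0.0, 0.013, -0.003]
[0.262, -0.0, 0.0] [0.0, 0.019, -0.004]
[0.349, 0.0, 0.0] [0.0, 0.025, -0.004]
[0.436, 0.0, 0.0] [0.0, 0.032, -0.004]
15
[0.07, 0.0, 0.0] [0.0, 0.005, -0.002]
[0.122, 0.0, 0.0] [0.0, 0.009, -0.002]
[0.175, 0.0, 0.0] [0.0, 0.013, -0.003]
[0.209, 0.0, 0.0] [0.0, 0.015, -0.004]
[0.244, 0.0, 0.0] [0.0, 0.018, -0.004]
```

```bash

python3 -m pendant '[[[0,0,0],[0,0.02,0],0],[[0.084,0,0],[0,0.026,-0.002],0],[[0.171,0,0],[0,0.033,-0.003],0],[[0.258,0,0],[0,0.039,-0.004],0],[[0.346,0,0],[0,0.046,-0.004],0]]'
python3 -m pendant '[[[0.087,0,0],[0,0.006,-0.002],0],[[0.175,0,0],[0,0.013,-0.003],0],[[0.262,0,0],[0,0.019,-0.004],0],[[0.349,0,0],[0,0.025,-0.004],0],[[0.436,0,0],[0,0.032,-0.004],0]]'
python3 -m pendant '[[[0.087,0,0],[0,0.006,-0.002],0],[[0.175,0,0],[0,0.013,-0.003],0],[[0.262,0,0],[0,0.019,-0.004],0],[[0.349,0,0],[0,0.025,-0.004],0],[[0.436,0,0],[0,0.032,-0.004],0]]'
python3 -m pendant '[[[0.07,0,0],[0,0.005,-0.002],0],[[0.122,0,0],[0,0.009,-0.002],0],[[0.175,0,0],[0,0.013,-0.003],0],[[0.209,0,0],[0,0.015,-0.004],0],[[0.244,0,0],[0,0.018,-0.004],0]]'
python3 - <<'E'
from h import *
im=vision.get_image('scene')
cv2.imwrite('pics/c6.png',cv2.resize(im[140:290,235:410],None,fx=3,fy=3))
plan([push(87.6)])
E
```

```text
time: 22.1
position: [0.5212, -0.0519, 0.2106]
tcp_rot: [0.167, 0.686, -0.166, 0.688]
wrist_force: [-2.0, -1.6, 0.1]
grip_width: -0.0
time: 22.6
position: [0.5322, -0.0213, 0.2106]
tcp_rot: [0.312, 0.634, -0.311, 0.635]
wrist_force: [-1.0, -1.7, -0.8]
grip_width: 0.0002
time: 23.1
position: [0.555, 0.0018, 0.2106]
tcp_rot: [0.442, 0.552, -0.44, 0.553]
wrist_force: [-2.3, -2.2, -0.2]
grip_width: 0.0
time: 23.6
position: [0.5716, 0.0098, 0.2104]
tcp_rot: [0.506, 0.495, -0.504, 0.495]
wrist_force: [-2.3, 0.4, 1.5]
grip_width: -0.0
yaw now -1.19 pos [0.5719 0.0099 0.21  ] t 23.65 w -0.0003
[0.021, -0.002, -0.002] [0.002, -0.001, -0.0]
```

View pics/c6.png

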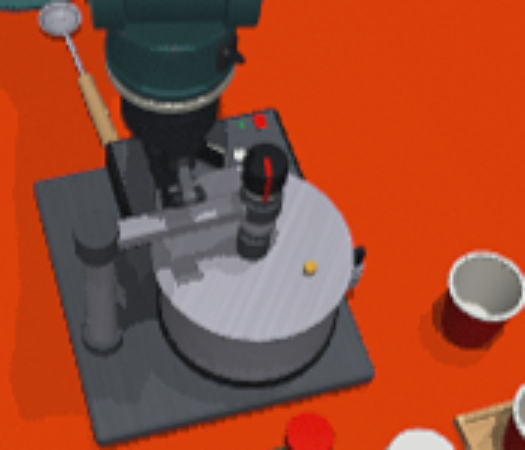

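The yoke is almost over the boss. Nudging 1–2 mm at a time until the stop is felt.

```bash

python3 -m pendant '[[[0.02,0,0],[0,0.001,0],0],[[0.02,0,0],[0,0.002,0],0],[[0.02,0,0],[0,0.002,0],0],[[0.02,0,0],[0,0.002,0],0],[[0.02,0,0],[0,0.002,0],0]]'
python3 -m pendant '[[[0,0,0],[0,0.001,0],0],[[0,0,0],[0,0.002,0],0],[[0,0,0],[0,0.002,0],0],[[0,0,0],[0,0.002,0],0],[[0,0,0],[0,0.002,0],0]]'
```

```text
time: 24.15
position: [0.5726, 0.009, 0.2082]
tcp_rot: [0.509, 0.491, -0.509, 0.491]
wrist_force: [-0.5, 0.5, -0.5]
grip_width: 0.0001
time: 24.65
position: [0.5734, 0.009, 0.208]
tcp_rot: [-0.509, -0.492, 0.51, -0.49]
wrist_force: [-13.5, 0.6, 9.2]
grip_width: -0.0003
```

```bash

python3 -m pendant '[[[0,0,0],[0,-0.01,0],0],[[0,0,0],[0,-0.035,0],0],[[0,0,0],[-0.04,-0.035,0],0],[[0,0,0],[-0.09,-0.035,0],0],[[0,0,0],[-0.14,-0.035,0],0.03]]'
python3 -m pendant '[[[-0.6,0,0],[0,-0.06,0],0.085],[[-0.6,0,0],[0,-0.06,0],0.085],[[-0.6,0,0],[0,-0.06,0],0.085],[[-0.6,0,0],[0,-0.06,0],0.085],[[-0.6,0,0],[0,-0.06,0],0.085]]'
python3 - <<'E'
from h import *
s=sense();im=vision.get_image('wrist');ME=model('wrist',s);sd=vision.get_image('side');sc=vision.get_image('scene')
for z in (.23,.25,.27,.29): print(z,proj('side',(.599,.084,z)).round(1),proj('scene',(.599,.084,z)).round(1),proj('wrist',(.599,.084,z),ME).round(1))
c=cv2.resize(sd[150:230,230:340],None,fx=4,fy=4,interpolation=2);d=cv2.resize(sc[170:250,290:375],None,fx=4,fy=4,interpolation=2)
o=np.zeros((600,800,3),np.uint8);o[:320,:440]=c;o[:320,440:780]=d;o[320:600,:373]=cv2.resize(im,(373,280));cv2.imwrite('pics/c7.png',o)
print(s['joint_pos'].round(2));plan([])
E
```

```text
time: 25.15
position: [0.5389, 0.0099, 0.3498]
tcp_rot: [0.509, 0.491, -0.509, 0.49]
wrist_force: [0.7, 0.3, 0.4]
grip_width: 0.0135
time: 25.65
position: [0.4794, 0.0124, 0.3482]
tcp_rot: [0.341, 0.62, -0.34, 0.62]
wrist_force: [0.1, 0.1, 0.7]
grip_width: 0.0842
0.23 [274.6 180.8] [322.  204.5] [461.8 212.3]
0.25 [274.4 175.1] [322.7 200.1] [475.5 219.5]
0.27 [274.2 169.3] [323.3 195.5] [491.5 227.9]
0.29 [274.  163.4] [324.  190.8] [510.3 237.8]
[-0.97  0.06  0.93  1.83 -0.05  1.28  0.54]
yaw now 32.02 pos [0.4796 0.0123 0.348 ] t 25.8 w 0.0851
```

View pics/c7.png

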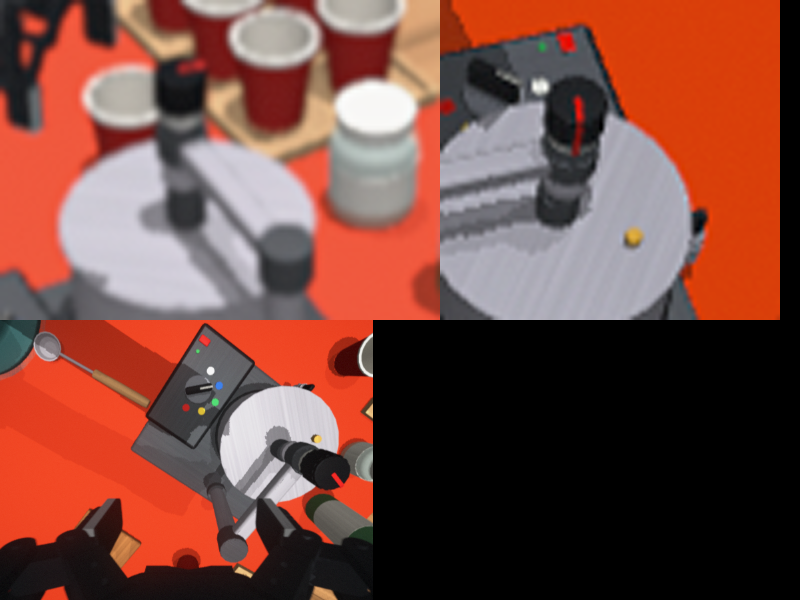

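```bash

python3 - <<'E'
from h import *
print(tri([('side',(275.7,167.5)),('scene',(323.7,195))]).round(4))
plan([([.54,.05,.348],70),([.6,.083,.348],108),([.6,.083,.348],140),([.6,.083,.24],140)])
E
```

```text
[0.6023 0.0827 0.2762]
yaw now 32.02 pos [0.4796 0.0123 0.348 ] t 25.8 w 0.0851
[-0.663, -0.0, -0.001] [0.0, 0.071, 0.0]
[-0.663, 0.0, 0.0] [0.0, 0.052, 0.045]
[-0.559, 0.0, 0.0] [0.0, 0.0, 0.0]
[0.0, 0.0, 0.0] [0.108, 0.0, 0.0]
```

```bash

python3 -m pendant '[[[-0.14,0,0],[0,0.02,0],0.085],[[-0.663,0,0],[0,0.071,0],0.085],[[-0.663,0,0],[0,0.071,0],0.085],[[-0.663,0,0],[0,0.071,0],0.085],[[-0.663,0,0],[0,0.071,0],0.085]]' >/dev/null
python3 -m pendant '[[[-0.663,0,0],[0,0.052,0.045],0.085],[[-0.663,0,0],[0,0.052,0.045],0.085],[[-0.663,0,0],[0,0.052,0.045],0.085],[[-0.663,0,0],[0,0.052,0.045],0.085],[[-0.663,0,0],[0,0.052,0.045],0.085]]' >/dev/null
python3 -m pendant '[[[-0.559,0,0],[0,0,0],0.085],[[-0.559,0,0],[0,0,0],0.085],[[-0.559,0,0],[0,0,0],0.085],[[-0.559,0,0],[0,0,0],0.085],[[-0.559,0,0],[0,0,0],0.085]]'
python3 - <<'E'
from h import *
print(sense()['joint_pos'].round(2));plan([([.601,.083,.242],140)])
E
```

```text
time: 27.3
position: [0.5997, 0.0839, 0.3479]
tcp_rot: [-0.3, 0.64, 0.3, 0.64]
wrist_force: [-0.1, 0.7, 0.4]
grip_width: 0.0852
[-0.63  0.34  0.58  1.53 -0.19  1.33  2.42]
yaw now 140.19 pos [0.5997 0.0839 0.3479] t 27.3 w 0.0852
[0.003, 0.0, -0.0] [0.106, -0.002, 0.0]
```

```bash

python3 -m pendant '[[[0,0,0],[0.04,-0.002,0],0.085],[[0,0,0],[0.08,-0.002,0],0.085],[[0,0,0],[0.105,-0.002,0],0.085],[[0,0,0],[0.105,-0.002,0],0.085],[[0,0,0],[0.105,-0.002,0],0.085]]'
python3 -m pendant '[[[0,0,0],[0,0,0],0.03],[[0,0,0],[0,0,0],0.03],[[0,0,0],[0,0,0],0.02],[[0,0,0],[0,0,0],0.02],[[0,0,0],[0,0,0],0.02]]'
python3 -c "
from h import *
s=sense();print(s['wrist_force'].round(2),s['wrist_torque'].round(3))"
```

```text
time: 27.8
position: [0.6016, 0.0827, 0.2439]
tcp_rot: [-0.299, 0.641, 0.299, 0.641]
wrist_force: [-0.1, -0.0, 1.6]
grip_width: 0.0854
time: 28.3
position: [0.6008, 0.084, 0.2442]
tcp_rot: [-0.3, 0.64, 0.301, 0.64]
wrist_force: [-10.2, 5.5, 13.4]
grip_width: 0.0347
[-10.21   5.51  13.44] [ 1.117  2.333 -0.028]
```

```bash
cat > t.py <<'E'
from h import *
s=sense();print('F',s['wrist_force'].round(1),'T',s['wrist_torque'].round(3),'yaw',np.degrees(np.arctan2(*R.from_quat(s['tcp_rot']).as_matrix()[[1,0],1])).round(1),'z',s['position'][2].round(4))
E
for k in 1; do python3 -m pendant '[[[0.12,0,0],[0,0.001,0],0.02],[[0.24,0,0],[0.0005,0.001,0],0.02],[[0.36,0,0],[0.0007,0.001,0],0.02],[[0.48,0,0],[0.001,0.001,0],0.02],[[0.6,0,0],[0.0012,0.001,0],0.02]]' | grep grip; done; python3 t.py
python3 -m pendant '[[[0.12,0,0],[0,0,0],0.02],[[0.24,0,0],[0.0005,0,0],0.02],[[0.36,0,0],[0.0007,0,0],0.02],[[0.48,0,0],[0.001,0,0],0.02],[[0.6,0,0],[0.0012,0,0],0.02]]'| grep grip; python3 t.py
python3 -m pendant '[[[0.12,0,0],[0,0,0],0.02],[[0.24,0,0],[0.0005,0,0],0.02],[[0.36,0,0],[0.0007,0,0],0.02],[[0.48,0,0],[0.001,0,0],0.02],[[0.6,0,0],[0.0012,0,0],0.02]]'| grep grip; python3 t.py
```

```text
grip_width: 0.0348
F [-9.9  4.1 12.4] T [0.831 2.218 0.043] yaw 105.6 z 0.243
grip_width: 0.0346
F [-11.8   6.2  14.6] T [1.207 2.856 0.095] yaw 71.3 z 0.2418
grip_width: 0.0349
F [-12.    8.5  16.6] T [1.719 3.215 0.086] yaw 36.9 z 0.2406
```

```bash

python3 -m pendant '[[[0.12,0,0],[0,0,0],0.02],[[0.24,0,0],[0.0005,0,0],0.02],[[0.36,0,0],[0.0006,0,0],0.02],[[0.48,0,0],[0.0008,0,0],0.02],[[0.6,0,0],[0.001,0,0],0.02]]'| grep grip; python3 t.py
python3 -m pendant '[[[0.12,0,0],[0,0,0],0.02],[[0.24,0,0],[0.0005,0,0],0.02],[[0.36,0,0],[0.0006,0,0],0.02],[[0.48,0,0],[0.0008,0,0],0.02],[[0.6,0,0],[0.001,0,0],0.02]]'| grep grip; python3 t.py
python3 -m pendant '[[[0.1,0,0],[0,0,0],0.02],[[0.2,0,0],[0.0004,0,0],0.02],[[0.3,0,0],[0.0005,0,0],0.02],[[0.3,0,0],[0.0005,0,0],0.02],[[0.3,0,0],[0.0005,0,0],0.02]]'| grep grip; python3 t.py
```

```text
grip_width: 0.0346
F [-10.   10.5  14.9] T [2.534 2.922 0.107] yaw 2.6 z 0.2394
grip_width: 0.0346
F [-6.6 12.8 13.1] T [3.123 2.001 0.128] yaw -31.8 z 0.2383
grip_width: 0.0342
F [-3.6 11.6 10.8] T [ 3.217  1.368 -0.132] yaw -48.7 z 0.2377
```

```bash

python3 -m pendant '[[[0.06,0,0],[0,0,0],0.02],[[0.12,0,0],[0.0002,0,0],0.02],[[0.18,0,0],[0.0003,0,0],0.02],[[0.24,0,0],[0.0004,0,0],0.02],[[0.3,0,0],[0.0006,0,0],0.02]]'| grep grip; python3 t.py
python3 - <<'E'
from h import *
s=sense();im=vision.get_image('wrist');sc=vision.get_image('scene');sd=vision.get_image('side')
o=np.zeros((600,800,3),np.uint8);o[:320,:440]=cv2.resize(sd[150:230,230:340],None,fx=4,fy=4,interpolation=2);o[:320,440:780]=cv2.resize(sc[170:250,290:375],None,fx=4,fy=4,interpolation=2)
o[320:600,:373]=cv2.resize(im,(373,280));o[320:600,400:773]=cv2.resize(im[150:420,100:460],(373,280));cv2.imwrite('pics/c8.png',o)
E
```

```text
grip_width: 0.0342
F [-2.4 11.5  9.5] T [3.094 0.721 0.072] yaw -66.0 z 0.2372
```

View pics/c8.png

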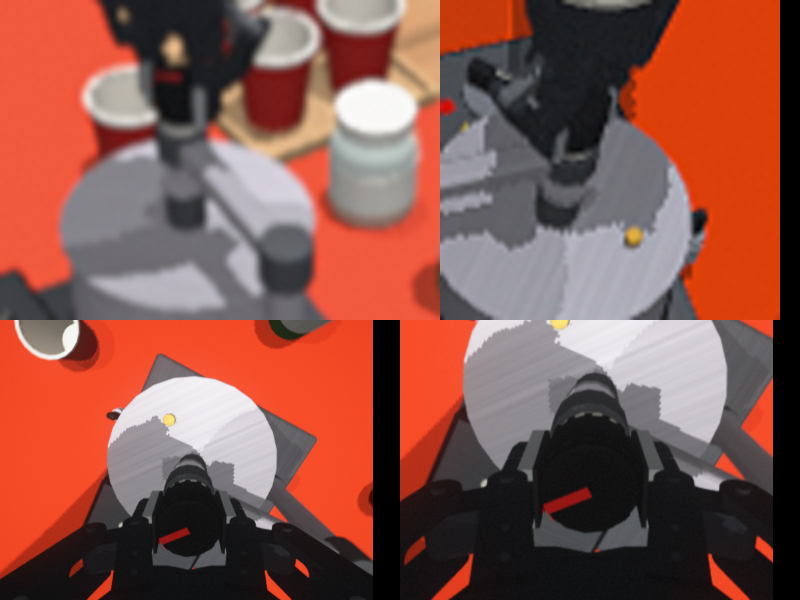

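```bash

python3 -m pendant '[[[0.06,0,0],[0,-0.001,-0.0005],0.02],[[0.12,0,0],[0.0002,-0.001,-0.0005],0.02],[[0.18,0,0],[0.0003,-0.001,-0.0005],0.02],[[0.24,0,0],[0.0004,-0.001,-0.0005],0.02],[[0.3,0,0],[0.0006,-0.001,-0.0005],0.02]]'| grep grip; python3 t.py
python3 -m pendant '[[[0.05,0,0],[0,0,0],0.02],[[0.1,0,0],[0.0002,0,0],0.02],[[0.15,0,0],[0.0003,0,0],0.02],[[0.2,0,0],[0.0004,0,0],0.02],[[0.25,0,0],[0.0005,0,0],0.02]]'| grep grip; python3 t.py
```

```text
grip_width: 0.0346
F [-0.2  6.   6.7] T [1.937 0.097 0.056] yaw -83.2 z 0.2366
grip_width: 0.0345
F [1.7 6.3 6.1] T [ 1.701 -0.224  0.107] yaw -97.6 z 0.2362
```

```bash

python3 -m pendant '[[[0.05,0,0],[0,0,0],0.02],[[0.1,0,0],[0.0002,0,0],0.02],[[0.15,0,0],[0.0003,0,0],0.02],[[0.2,0,0],[0.0004,0,0],0.02],[[0.25,0,0],[0.0005,0,0],0.02]]'| grep grip; python3 t.py
python3 -m pendant '[[[0.05,0,0],[0,0,0],0.02],[[0.1,0,0],[0.0002,0,0],0.02],[[0.15,0,0],[0.0003,0,0],0.02],[[0.2,0,0],[0.0004,0,0],0.02],[[0.25,0,0],[0.0005,0,0],0.02]]'| grep grip; python3 t.py;python3 -c "
from h import *
print(sense()['joint_pos'].round(2))"
```

```text
grip_width: 0.0348
F [-0.4  4.2 10.7] T [ 1.422 -0.152  0.144] yaw -111.9 z 0.236
grip_width: 0.0346
F [-1.6  3.  15.8] T [1.111 0.196 0.192] yaw -126.2 z 0.2359
[-1.    0.7   1.24  1.68 -0.7   1.27 -1.82]
```

Torque climbed to 0.19 N m, z stopped falling and Fz is rising, so the foot is bearing and the clutch has probably just slipped. Releasing to compare the red line with the tick.

```bash

python3 -m pendant '[[[0,0,0],[0,0,0],0.06],[[0,0,0],[0,0,0],0.085],[[0,0,0],[0,0,0],0.085],[[0,0,0],[0,0,0],0.085],[[0,0,0],[0,0,0],0.085]]'
python3 -m pendant '[[[0,0,0],[-0.03,0,0],0.085],[[-0.14,0,0],[-0.07,0,0],0.085],[[-0.28,0,0],[-0.11,0,0],0.085],[[-0.42,0,0],[-0.11,0,0],0.085],[[-0.56,0,0],[-0.11,0,0],0.085]]'
python3 - <<'E'
from h import *
print(sense()['joint_pos'].round(2));plan([([.45,.09,.3],-60)])
sc=vision.get_image('scene');sd=vision.get_image('side')
o=np.zeros((320,800,3),np.uint8);o[:,:400]=cv2.resize(sd[155:195,255:305],None,fx=8,fy=8,interpolation=2);o[:,400:]=cv2.resize(sc[185:225,300:350],None,fx=8,fy=8,interpolation=2)
cv2.imwrite('pics/c9.png',o)
E
```

```text
time: 34.45
position: [0.6005, 0.0846, 0.2343]
tcp_rot: [0.672, -0.219, -0.672, -0.22]
wrist_force: [0.1, 0.4, 0.5]
grip_width: 0.0851
time: 34.95
position: [0.6008, 0.0844, 0.3455]
tcp_rot: [0.707, -0.023, -0.706, -0.023]
wrist_force: [-0.3, -0.8, -1.6]
grip_width: 0.0848
[-0.98  0.51  1.16  1.54 -0.47  1.4  -1.42]
yaw now -93.74 pos [0.6008 0.0844 0.3455] t 34.95 w 0.0848
[-0.589, -0.002, 0.001] [0.045, 0.004, 0.151]
```

View pics/c9.png

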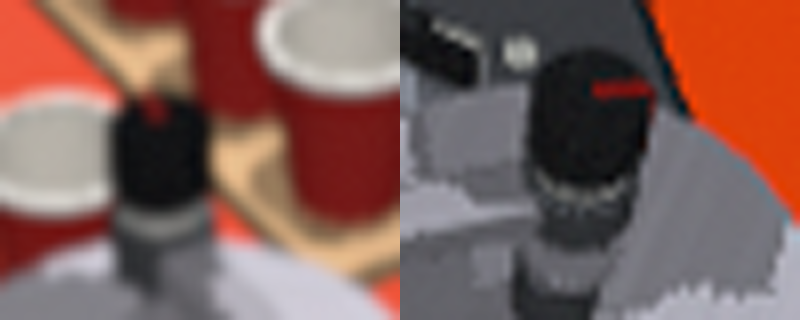

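```bash

python3 - <<'E'
from h import *
s=sense();r=R.from_quat(s['tcp_rot'])
plan([([.6,.095,.36],-50),([.6,.095,.36],0)])
t=yawR(0)*R.from_rotvec([0,-.35,0]);print(t.as_matrix().round(2))
print((yawR(0).inv()*t).as_rotvec(), yawR(0).inv().apply(np.array([.601,.096,.292])-[.6,.095,.36]))
E
```

```text
yaw now -93.92 pos [0.6004 0.0845 0.3447] t 35.05 w 0.085
[-0.767, -0.001, 0.001] [-0.015, -0.011, 0.001]
[-0.873, 0.0, 0.0] [0.0, 0.0, 0.0]
[[ 0.    1.    0.  ]
 [-0.34  0.   -0.94]
 [-0.94  0.    0.34]]
[ 0.   -0.35  0.  ] [ 0.068  0.001 -0.001]
```

```bash

python3 -m pendant '[[[-0.75,0,0],[-0.015,-0.011,0],0.085],[[-0.75,0,0],[-0.015,-0.011,0],0.085],[[-0.75,0,0],[-0.015,-0.011,0],0.085],[[-0.75,0,0],[-0.015,-0.011,0],0.085],[[-0.75,0,0],[-0.015,-0.011,0],0.085]]' >/dev/null
python3 -m pendant '[[[-0.75,0,0],[0,0,0],0.085],[[-0.75,0,0],[0,0,0],0.085],[[-0.75,0,0],[0,0,0],0.085],[[-0.75,0,0],[0,0,0],0.085],[[-0.75,0,0],[0,0,0],0.085]]' >/dev/null
python3 -m pendant '[[[-0.14,-0.05,0],[0,0,0],0.085],[[-0.14,-0.19,0],[0.02,0,0],0.085],[[-0.14,-0.33,0],[0.04,0,0],0.085],[[-0.14,-0.35,0],[0.055,0,0],0.085],[[-0.14,-0.35,0],[0.06,0,0],0.085]]'
python3 - <<'E'
from h import *
im=vision.get_image('wrist');s=sense();print(s['joint_pos'].round(2),R.from_quat(s['tcp_rot']).as_matrix().round(2).tolist())
cv2.imwrite('pics/w10.png',cv2.resize(im[100:370,130:430],None,fx=2,fy=2,interpolation=2))
E
```

```text
time: 36.55
position: [0.6005, 0.0967, 0.2969]
tcp_rot: [-0.399, -0.412, 0.587, -0.572]
wrist_force: [0.1, -0.2, -0.1]
grip_width: 0.0852
[-0.93  0.52  0.83  1.54 -0.04  1.32 -0.16] [[-0.03, 1.0, 0.0], [-0.34, -0.01, -0.94], [-0.94, -0.03, 0.34]]
```

View pics/w10.png

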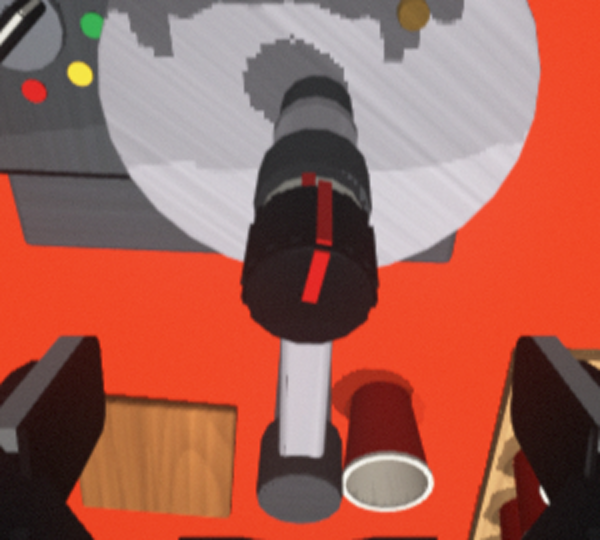

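The tick is at (308,180) and the knob line is ahead of it clockwise at (323,185), about 15 px on a radius of about 55 px. The clutch has therefore slipped about 0.27 rad, which is in the window. On to the dial.

```bash

python3 - <<'E'
from h import *
plan([([.58,.095,.37],-2),([.45,.092,.30],38),([.45,.092,.28],78),([.45,.092,.2],112)])
E
```

```text
yaw now -0.43 pos [0.6007 0.0954 0.2977] t 36.6 w 0.0846
[0.032, 0.349, 0.02] [-0.067, -0.023, 0.025]
[-0.698, 0.0, 0.0] [0.07, -0.13, 0.008]
[-0.698, 0.0, 0.0] [0.02, 0.0, 0.0]
[-0.593, 0.0, 0.0] [0.08, 0.0, 0.0]
```

```bash

python3 -m pendant '[[[0,0,0],[-0.04,0,0.015],0.085],[[0,0.1,0],[-0.067,-0.023,0.025],0.085],[[0.03,0.22,0.02],[-0.067,-0.023,0.025],0.085],[[0.032,0.349,0.02],[-0.067,-0.023,0.025],0.085],[[0.032,0.349,0.02],[-0.067,-0.023,0.025],0.085]]'
python3 -m pendant '[[[-0.14,0,0],[0,-0.05,0.003],0.085],[[-0.28,0,0],[0.01,-0.1,0.006],0.085],[[-0.42,0,0],[0.06,-0.13,0.008],0.085],[[-0.56,0,0],[0.07,-0.13,0.008],0.085],[[-0.698,0,0],[0.07,-0.13,0.008],0.085]]' >/dev/null
python3 -m pendant '[[[-0.698,0,0],[0.02,0,0],0.085],[[-0.698,0,0],[0.02,0,0],0.085],[[-0.698,0,0],[0.02,0,0],0.085],[[-0.698,0,0],[0.02,0,0],0.085],[[-0.698,0,0],[0.02,0,0],0.085]]' >/dev/null
python3 - <<'E'
from h import *
s=sense();im=vision.get_image('wrist');ME=model('wrist',s)
for b in range(5):
    a=np.radians(87.6-45*b);p=proj('wrist',(.449+.037*np.cos(a),.0915+.037*np.sin(a),.066),ME);cv2.circle(im,tuple(int(v) for v in p),3,(255,0,255),1)
for z in (.066,.075,.1): print(z,proj('wrist',(.449,.0915,z),ME).round(1))
p=proj('wrist',(.449,.0915,.075),ME).astype(int);x,y=max(p[0]-110,0),max(p[1]-80,0)
print(x,y);o=cv2.resize(im[y:y+160,x:x+220],None,fx=3,fy=3,interpolation=2);cv2.imwrite('pics/w11.png',o)
plan([([.449,.0915,.16],132.6),([.449,.0915,.082],132.6)])
E
```

```text
time: 37.1
position: [0.5803, 0.0896, 0.3743]
tcp_rot: [0.514, 0.49, -0.507, 0.488]
wrist_force: [0.3, -2.0, 0.5]
grip_width: 0.0849
0.066 [284.9 183.4]
0.075 [285. 185.]
0.1 [285.1 189.9]
174 105
yaw now 78.54 pos [0.4502 0.0904 0.282 ] t 38.15 w 0.0847
[-0.944, 0.002, -0.001] [0.122, 0.001, -0.002]
[0.0, 0.0, 0.0] [0.078, 0.0, 0.0]
```

View pics/w11.png

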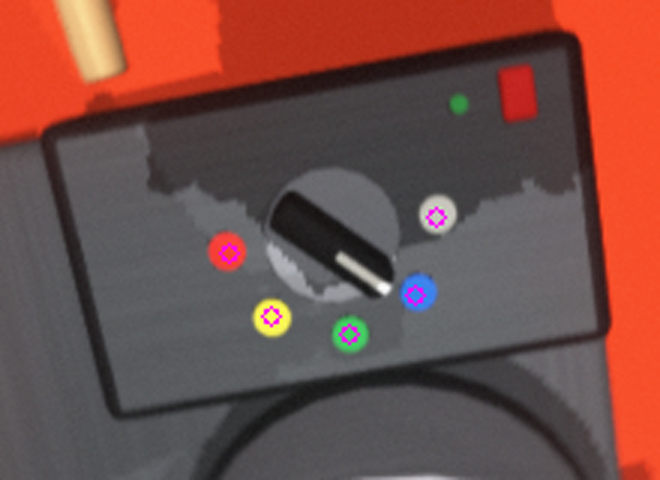

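The marks overlay exactly and the pointer is at blue. Rotating to the bar and descending.

```bash

python3 -m pendant '[[[-0.14,0,0],[0.03,0.001,-0.002],0.085],[[-0.28,0,0],[0.06,0.001,-0.002],0.085],[[-0.42,0,0],[0.09,0.001,-0.002],0.085],[[-0.56,0,0],[0.122,0.001,-0.002],0.085],[[-0.7,0,0],[0.122,0.001,-0.002],0.085]]' 
python3 -m pendant '[[[-0.122,0,0],[0,0,0],0.06],[[-0.244,0,0],[0,0,0],0.06],[[-0.244,0,0],[0.03,0,0],0.06],[[-0.244,0,0],[0.05,0,0],0.06],[[-0.244,0,0],[0.062,0,0],0.06]]'
python3 t.py; python3 - <<'E'
from h import *
plan([([.449,.0915,.082],132.6)])
E
```

```text
time: 38.65
position: [0.4469, 0.0916, 0.1566]
tcp_rot: [-0.173, 0.687, 0.172, 0.685]
wrist_force: [-0.3, -0.6, 0.6]
grip_width: 0.085
time: 39.15
position: [0.4484, 0.0921, 0.0966]
tcp_rot: [-0.253, 0.66, 0.253, 0.661]
wrist_force: [0.6, 0.3, -0.0]
grip_width: 0.0602
F [ 0.6  0.3 -0. ] T [ 0.049  0.005 -0.02 ] yaw 131.9 z 0.0966
yaw now 131.95 pos [0.4484 0.0921 0.0966] t 39.15 w 0.0602
[-0.011, 0.001, 0.001] [0.015, -0.001, 0.0]
```

```bash

python3 -m pendant '[[[-0.011,0,0],[0.006,-0.001,0],0.06],[[-0.011,0,0],[0.012,-0.001,0],0.05],[[-0.011,0,0],[0.012,-0.001,0],0.03],[[-0.011,0,0],[0.012,-0.001,0],0],[[-0.011,0,0],[0.012,-0.001,0],0]]' 
python3 -m pendant '[[[0,0,0],[0,0,0],0],[[0,0,0],[0,0,0],0],[[0,0,0],[0,0,0],0],[[0,0,0],[0,0,0],0],[[0,0,0],[0,0,0],0]]'
python3 t.py
```

```text
time: 39.65
position: [0.449, 0.0927, 0.0859]
tcp_rot: [-0.258, 0.658, 0.259, 0.659]
wrist_force: [-8.3, 0.2, 21.0]
grip_width: 0.0104
time: 40.15
position: [0.449, 0.0926, 0.086]
tcp_rot: [-0.258, 0.658, 0.259, 0.659]
wrist_force: [-6.4, 2.3, 12.4]
grip_width: 0.0105
F [-6.4  2.3 12.4] T [ 0.435  1.243 -0.035] yaw 132.8 z 0.086
```

Bar gripped (10.5 mm reading, about 1 mm under true, as with the other parts). Turning 90° clockwise from blue to yellow.

```bash

python3 -m pendant '[[[0.12,0,0],[0,0,0],0],[[0.24,0,0],[0,0,0],0],[[0.36,0,0],[0,0,0],0],[[0.48,0,0],[0,0,0],0],[[0.6,0,0],[0,0,0],0]]' |grep grip; python3 t.py
python3 -m pendant '[[[0.12,0,0],[0,0,0],0],[[0.24,0,0],[0,0,0],0],[[0.36,0,0],[0,0,0],0],[[0.48,0,0],[0,0,0],0],[[0.6,0,0],[0,0,0],0]]' |grep grip; python3 t.py
python3 -m pendant '[[[0.1,0,0],[0,0,0],0],[[0.2,0,0],[0,0,0],0],[[0.3,0,0],[0,0,0],0],[[0.36,0,0],[0,0,0],0],[[0.38,0,0],[0,0,0],0]]' |grep grip; python3 t.py
python3 -m pendant '[[[0,0,0],[0,0,0],0],[[0,0,0],[0,0,0],0.03],[[0,0,0],[0,0,0],0.06],[[0,0,0],[0,0,0],0.06],[[0,0,0],[0,0,0],0.06]]'
python3 -m pendant '[[[0,0,0],[-0.05,0,0],0.06],[[0,0,0],[-0.1,0,0],0.06],[[0,0,0],[-0.15,0,0],0.06],[[0,0,0],[-0.2,0,0],0.06],[[0,0,0],[-0.23,0,0],0.06]]'
python3 - <<'E'
from h import *
s=sense();im=vision.get_image('wrist');ME=model('wrist',s);sc=vision.get_image('scene')
o=np.zeros((420,800,3),np.uint8);o[:,:450]=cv2.resize(im[60:340,80:380],(450,420));o[:,450:]=cv2.resize(sc[150:290,250:367],(350,420),interpolation=2);cv2.imwrite('pics/w12.png',o)
E
```

```text
grip_width: 0.0102
F [-7.3 -1.8 17.1] T [-0.295  1.544  0.007] yaw 98.2 z 0.0862
grip_width: 0.0101
F [-3.5 -8.  15.6] T [-1.547  0.762  2.31 ] yaw 63.9 z 0.0862
grip_width: 0.01
F [-7.9 -8.1 20.9] T [-1.989  1.683  0.045] yaw 42.1 z 0.086
time: 42.15
position: [0.4491, 0.0922, 0.0854]
tcp_rot: [0.286, 0.646, -0.285, 0.647]
wrist_force: [-0.1, 0.5, 0.0]
grip_width: 0.0596
time: 42.65
position: [0.4496, 0.0914, 0.3181]
tcp_rot: [0.287, 0.646, -0.285, 0.647]
wrist_force: [-0.5, 1.1, 0.3]
grip_width: 0.0598
```

View pics/w12.png

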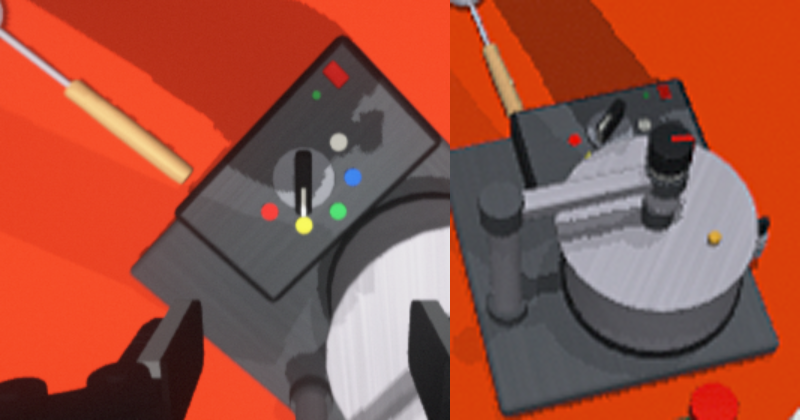

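```bash
python3 -c "
from workcell import order
print(order.hand_in())"
```

```text
the job is handed in; nothing more can be done
None
```

The kettle is ready and I handed the job in at about 43 s of the 210 s; no verdict came back. Only two capsules were on the board. I put both in the kettle, laid the lid on, swung the yoke to its stop (felt as 13.5 N), clamped it, and then turned the dial from blue to yellow.

Last checks:
- **Capsules:** a picture taken before the lid went on showed both standing on the sieve floor.
- **Lid:** in the last picture it sits flat and looks centred, with the screw foot on its boss.
- **Clutch:** the red line stood about 0.27 rad clockwise of the tick. While turning, the torque rose from about 0.10 to 0.19 N m and the knob stopped sinking. I did not measure the foot's force on the lid. I inferred it from the clutch having slipped, since that happens at about 30 N.
- **Dial:** the pointer is on the yellow mark. During the turn I read one brief 2.3 N m torque that I can't explain, and it was gone at the next reading.
- **Cups and gripper:** I never went near the red cups, but I didn't measure them again at the end. The gripper was open and clear of everything.

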